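Fit the torque wrench head on the tester and zero it

TASK

Put the blue torque wrench head from the shelf over the square drive of the torque tester: rest it on the drive and turn it under light pressure until its socket drops fully home on the seat. Then, leaving the head standing there, zero the tester: slide the dust cover away to bare the red button, press the button all the way in, and slide the cover fully shut again. Do not disturb the bolts, the gasket ring and the wing nut on the shelf.

Things in the scene. Friction and masses are not known exactly. Their poses are not given: they have to be found in the camera images.
- head_mid (a point): Centre, half-way up, of the blue torque wrench head: round tool 92 mm tall, 0.3 to 0.65 kg, standing upright on the shelf (board 50 mm high). Nose 53 mm diameter (46 to 22 mm below this point), drum 62 mm (22 below to 4 above), knurled round grip collar 44 mm (4 to 46 mm above). z up along the tool. The square socket's sides face +-x and +-y of this point.
- head_nose (a point): Centre of the mouth of the head's square socket, in its flat underside (46 mm below head_mid). The socket is straight-sided, 27.2 mm square, 21 mm deep. Axes as head_mid.
- tester: Bench torque tester, a fixed grey box 165 mm (x) by 285 mm (y), 60 mm high; origin under its centre. z up, x from the side nearer the robot to the far side. On its top: a square drive at y +75 mm, a flat display in the middle, the covered red zero button at y -75 mm.
- tester_seat (a point): Centre of the round steel seat (62 mm diameter, 14 mm above the box) at the foot of the tester's square drive. With the head fully home its nose stands on this face: head_nose is at this point, head_mid 46 mm above. Not matched, the head rides 15 to 19 mm higher. Axes as the tester's.
- drive_top (a point): Top centre of the tester's upright square drive: dark steel, 26 mm square, 19 mm tall above the seat, top 3 mm tapered to 21 mm. Its angle is NOT reported (axes here are the tester's): its gear may have stopped at any angle. See it from above, or find it by turning the head on it, at most 90 degrees. The socket goes on within about 3 degrees of a match. The drive is stiff, turns only at about 0.9 N m.
- zero_top (a point): Top centre of the tester's red zero button when out: 30 mm diameter, 69 mm above the table, 9 mm above the box; under the dust cover when that is shut. The cover's two rails, tops 76 mm above the table, run along x on either side, 55 mm apart in the clear. Axes as the tester's.
- zero (a joint): Travel of the zero button: 0 out, 0.005 m fully in (downwards); needs 5 N to be fully in and springs back.
- cover_tab (a point): Top centre of the yellow grip tab in the middle of the grey sliding dust cover; moves with it. Tab 9 mm thick along the tester's x (the sliding direction), 40 mm along y, 18 mm tall: its top is 92 mm and the cover plate's top 74 mm above the table. Plate 48 mm along x, 59 mm along y. Shut, the tab is over the button's centre. Axes as the tester's.
- cover (a joint): How far the dust cover has slid along the tester's +x: 0 shut over the button, 0.052 m fully open. The button is wholly clear from 0.040 m. About 1.5 N of friction; stays where it is left.
- gasket_mid (a point): Centre of the silver-plated copper gasket ring lying flat on the shelf, 82 mm outside, 64 mm inside, 3 mm thick. A bystander.
- wingnut_mid (a point): Centre of the brass wing nut standing on the shelf, 66 mm over its wings, 38 mm tall. A bystander.
- bolt1_mid (a point): Centre of one of six stainless hex bolts, 65 mm long, 19 mm hex head, standing on their heads in a row on the raised back step of the shelf. A bystander.
- bolt2_mid (a point): Centre of one of six stainless hex bolts, 65 mm long, 19 mm hex head, standing on their heads in a row on the raised back step of the shelf. A bystander.
- bolt3_mid (a point): Centre of one of six stainless hex bolts, 65 mm long, 19 mm hex head, standing on their heads in a row on the raised back step of the shelf. A bystander.
- bolt4_mid (a point): Centre of one of six stainless hex bolts, 65 mm long, 19 mm hex head, standing on their heads in a row on the raised back step of the shelf. A bystander.
- bolt5_mid (a point): Centre of one of six stainless hex bolts, 65 mm long, 19 mm hex head, standing on their heads in a row on the raised back step of the shelf. A bystander.
- bolt6_mid (a point): Centre of one of six stainless hex bolts, 65 mm long, 19 mm hex head, standing on their heads in a row on the raised back step of the shelf. A bystander.
Things that resemble listed ones, but are neither listed nor needed, are in the scene too. Of the things that look like the part that bears head_mid, the largest one is meant.

How it is judged:
By the outcome, as a careful person would: the job done as asked, in the order asked, and still so for the second after the job is handed in, with the robot touching nothing.
It also fails if it takes over 72 s, if anything falls off the work surface, if the arm or the gripper's body presses on something with over 40 N, if the wrist force passes 120 N, or if a joint passes its speed limit or range.

ROBOT

A 6-joint arm with a two-finger parallel gripper is mounted at the origin on the work surface. World frame = base frame: x ahead of the robot, y to its left, z up, the work surface at z = 0. Lengths are in m, angles in rad, forces in N, time in s.
With the tool pointing down it reaches from about 0.35 to 0.775 m from the base axis. Payload 7.3 kg.
Tool frame: the origin (TCP) lies between the finger pads; the fingertips stand 17 mm ahead of it and the grasp point (between the pads) lies 2 mm behind it; z points along the fingers, y is the line along which they close (so a half turn about z gives the same grasp; the last joint's range is limited). The gripper opens to 92 mm and grips with 3 to 60 N. Pads are 19 mm wide; open, the fingers measure 130 mm over their backs; the gripper's body (75 mm by 190 mm) begins 47 mm behind the grasp point.
Start: joints at [1.143, 0.342, 1.524, -0, 1.275, -0.146], TCP at [0.146, 0.504, 0.244] pointing down, gripper open.
Joint ranges: [-2.53, 2.53], [-0.77, 2.02], [0.04, 2.7], [-1, 4.14], [0.28, 2.66], [-3.11, 3.11]. Speed limits (rad/s): [2.57, 2.57, 3.14, 3.14, 3.14, 3.14].

INTERFACE

Orientations are given as [roll, pitch, yaw] about the fixed x, y, z axes, in that order (R = Rz(yaw) Ry(pitch) Rx(roll)).
In Python, from cell import robot, optics gives the robot as it stands.
- The arm moves only by the tool play_rows, never from a script. Its argument "rows" is a list of rows, each a list of 7 numbers: the shift along the tool's x, y, z in cm, then the turn, a rotation vector about the tool's x, y, z in rad, then the opening, from 0 (shut) to 1 (fully open). In form: [[tx, ty, tz, wx, wy, wz, grip], ...]. A call has 1 to 20 rows; each row is the pose to reach, as a shift and turn from the pose commanded when the call began, along the tool's axes at that moment; what a row does not reach only later rows make up. A row lasts 1/10 s, in which the tool goes at most 50 mm and 8.59 degrees, less where a joint would pass 70% of its speed; a pose out of reach is approached as far as the arm can. A call with a gripper value outside its range is refused whole. The fingers move at their own pace and stop on an object; "squeeze" is the grip in N (left out, the last holds). Time passes only in rows, so rows that repeat a pose let the fingers close. It gives the time, the measured TCP pose, the force, the opening and the grip force at its end, in the units of the state.
- robot.observe(): the state, without advancing time (a new reading comes with each control period).
- optics.read_camera(name): name is "scene" or "top" or "wrist"; returns (picture, depth): 420x560x3 uint8, red, green, blue; 420x560 float32, m along the optical axis (not along the pixel's ray), 0 where there is no reading.
- optics.camera_model(name): a dict with "fx", "fy", "cx", "cy" (pixels), "origin" and "rotation" of the camera in the world; the wrist camera has in their place "tool_from_camera" (4x4, takes a point from camera to tool coordinates, whose origin is the TCP and whose axes are the flange's). Camera axes: x right, y up, looking along -z (the intrinsics and any distortion apply to the point x, -y, -z); pixel columns grow to the right and rows downward; lengths in m; the calibration is good to about 2 mm. The wrist camera is an equidistant fisheye: a pixel r from the principal point sees the ray r / f radians off the axis. A picture is of the moment at which its call begins: read the wrist's pose just before it. camera_model takes no time and is no camera call.
- robot.hand_in(): hands the job in; it is judged then, once.
The state is a dict: "time": time; "qpos": joint angles; "qvel": joint speeds; "joint_efforts": joint torques, N m; "tool_pos": TCP position; "tool_rot": TCP orientation; "contact_force": force on the tool from outside, world axes, zero at the start; "torque": the same for the moment, N m; "opening": finger opening in m; "grip_force": force on a finger pad.
Only numpy, scipy, OpenCV 4.12 (cv2) and the standard library are available. Lean on these libraries where they do the work, as an engineer would, in place of code of your own. Each camera call takes 0.05 s, during which the arm holds its last target. There are 200 camera calls.

## Working session

There is one attempt and no reset: what is moved stays moved. The work goes in short steps, Python scripts to look and compute and a tool call to move; the robot and the scene stay as the last step left them, time stands still between calls to the robot, and variables do not carry over. Pictures are saved under pics/ and viewed, at most 10 in all, crops included, and the job is handed in when it is done.

Besides the shell and the picture viewer there is one more tool, called after "Call:" in YAML: its name, and indented under it one key for each argument. play_rows: Moves the arm, as the interface text tells. Its arguments: {"type":"object","properties":{"rows":{"type":"array"},"squeeze":{"type":"number"}},"required":["rows"]}

```bash
mkdir -p pics; ls
cat > h.py <<'E'
import numpy as np, cv2
from cell import robot, optics
from scipy.spatial.transform import Rotation as R
def cloud(name):
    s=robot.observe(); m=optics.camera_model(name); p,d=optics.read_camera(name)
    v,u=np.mgrid[0:d.shape[0],0:d.shape[1]].astype(float)
    x=(u-m['cx'])/m['fx'];y=(v-m['cy'])/m['fy']
    if name=='wrist':
        r=np.hypot(x,y); k=np.where(r>1e-9,np.tan(np.minimum(r,1.5))/np.maximum(r,1e-9),1); x=x*k;y=y*k
    P=np.stack([x*d,-y*d,-d],-1)
    if name=='wrist':
        T=np.array(m['tool_from_camera']); P=P@T[:3,:3].T+T[:3,3]
        Rt=R.from_euler('xyz',s['tool_rot']).as_matrix() if np.size(s['tool_rot'])==3 else np.array(s['tool_rot'])
        P=P@Rt.T+np.array(s['tool_pos'])
    else: P=P@np.array(m['rotation']).T+np.array(m['origin'])
    P[d==0]=np.nan
    return p,d,P
def save(n,p): cv2.imwrite('pics/'+n,p[...,::-1])
E
python3 - <<'E'
from h import *
s=robot.observe(); print(s)
for n in ['scene','top','wrist']:
    m=optics.camera_model(n); print(n,{k:np.round(v,4).tolist() if not isinstance(v,str) else v for k,v in m.items()})
a,_,Pa=cloud('scene');b,_,Pb=cloud('top')
np.savez('c0.npz',a=a,Pa=Pa,b=b,Pb=Pb)
save('scene.png',a);save('top.png',b)
E
```

```text
pics
{'time': 0.0, 'qpos': array([ 1.14299799e+00,  3.42735045e-01,  1.52499451e+00, -8.67321358e-08,
        1.27539095e+00, -1.45986967e-01]), 'qvel': array([ 0.00032254, -0.00017175,  0.00068273, -0.00015147,  0.00197841,
       -0.00196953]), 'joint_efforts': array([ 2.17047855e-04, -4.31227076e+01, -2.44225448e+01,  7.19799497e-02,
        5.55974082e-02, -1.50286869e-04]), 'tool_pos': array([0.1458178 , 0.50395932, 0.2430464 ]), 'tool_rot': array([-3.14008104e+00, -2.22173286e-04,  2.85978115e+00]), 'contact_force': array([ 0.68195027,  0.16519606, -0.12581088]), 'torque': array([ 0.01859714, -0.02264061, -0.06211855]), 'grip_force': 0.0, 'opening': 0.09184100931814947}
scene {'fx': 520.8476, 'fy': 520.8476, 'cx': 275.9993, 'cy': 204.4619, 'origin': [1.4707, -0.0374, 0.8498], 'rotation': [0.905, 0.0142, 1.4794]}
top {'fx': 469.8838, 'fy': 469.8838, 'cx': 278.1565, 'cy': 198.5952, 'origin': [0.3893, 0.0144, 1.2132], 'rotation': [0.108, -0.002, -1.5954]}
wrist {'fx': 325.1923, 'fy': 325.1923, 'cx': 275.3342, 'cy': 211.5281, 'tool_from_camera': [[-0.0002, 0.9571, 0.2898, 0.0783], [1.0, 0.0004, -0.0004, -0.0026], [-0.0005, 0.2898, -0.9571, -0.1412], [0.0, 0.0, 0.0, 1.0]]}Traceback (most recent call last):
  File "<stdin>", line 5, in <module>
  File "h.py", line 15, in cloud
    else: P=P@np.array(m['rotation']).T+np.array(m['origin'])
            ~~~~~~~~~~~~~~~~~~~~~~~~~~~^~~~~~~~~~~~~~~~~~~~~~
ValueError: operands could not be broadcast together with shapes (420,560) (3,)
```

```bash
sed -i "s/np.array(m\['rotation'\]).T/R.from_euler('xyz',m['rotation']).as_matrix().T/" h.py
python3 - <<'E'
from h import *
a,_,Pa=cloud('scene');b,_,Pb=cloud('top')
np.savez('c0.npz',a=a,Pa=Pa,b=b,Pb=Pb)
save('scene.png',a);save('top.png',b)
for P in(Pa,Pb): print(np.nanpercentile(P[...,2],[1,10,30,50,70,90,99]).round(3))
E
```

```text
[-0.752 -0.224 -0.002  0.     0.009  0.079  0.324]
[-0.757 -0.006 -0.001  0.001  0.003  0.065  0.326]
```

View pics/scene.png

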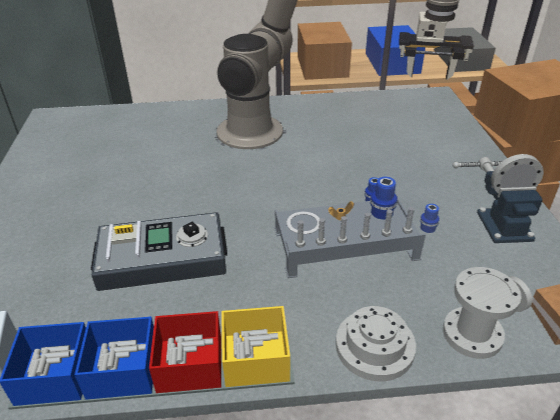

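View pics/top.png

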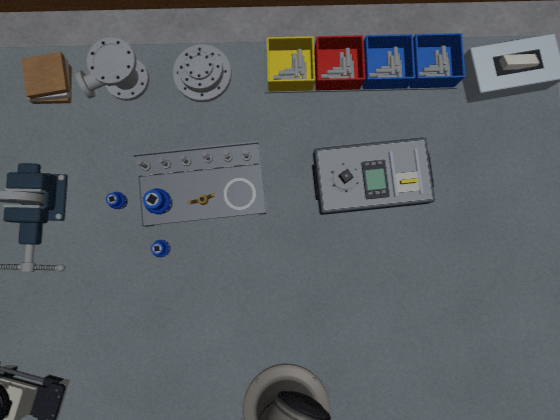

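The scene view shows the tester at about (160,245) and the shelf at about (350,225). The top view shows three blue heads: (155,201) on the shelf, and smaller ones at (117,200) and (160,248) on the table. The one at (155,201) fits: it is the largest and the only one standing on the shelf. I'll confirm it in a crop while measuring.

Run:
```python
from h import *
z=np.load('c0.npz');b,P,a,Pa=z['b'],z['Pb'],z['a'],z['Pa']
for n,im,Q in(('top',b,P),('scene',a,Pa)):
    hsv=cv2.cvtColor(im,cv2.COLOR_RGB2HSV)
    m=((hsv[...,0]>105)&(hsv[...,0]<130)&(hsv[...,1]>150)&(hsv[...,2]>50)&(Q[...,0]<.72)&(Q[...,0]>.2)&(Q[...,2]>0)).astype(np.uint8)
    k,l,st,c=cv2.connectedComponentsWithStats(m)
    for i in range(1,k):
        if st[i,4]<25: continue
        q=Q[l==i]; print(n,c[i].round(),st[i,4],'zmax',np.nanpercentile(q[:,2],97).round(3),'med',np.nanmedian(q,0).round(4),'min',np.nanmin(q,0).round(3),'max',np.nanmax(q,0).round(3))
# top face ring of main head: z near 0.142
for n,Q in(('top',P),('scene',Pa)):
    hs=[]
    m=(abs(Q[...,2]-.142)<.006)&(abs(Q[...,0]-.55)<.15)&(Q[...,1]>.1)&(Q[...,1]<.5)
    q=Q[m]; print(n,'collar top',len(q),np.median(q,0).round(4),q.min(0).round(4),q.max(0).round(4)) if len(q) else None
# tester: top face
    m=(abs(Q[...,2]-.060)<.006)&(Q[...,0]>.4)&(Q[...,0]<.75)&(Q[...,1]<-.02)&(Q[...,1]>-.45)
    q=Q[m].astype(np.float32); r=cv2.minAreaRect(q[:,:2]); print(n,'tester',len(q),r,np.median(q[:,2]))
    hsv=cv2.cvtColor(b if n=='top' else a,cv2.COLOR_RGB2HSV)
    m=(hsv[...,0]>22)&(hsv[...,0]<35)&(hsv[...,1]>150)&(Q[...,2]>.08)&(Q[...,2]<.1)&(Q[...,0]<.72)&(Q[...,1]<0)
    q=Q[m].astype(np.float32); print('tab',len(q),np.median(q,0),cv2.minAreaRect(q[:,:2]))
c1=cv2.resize(b[125:275,90:280],None,fx=4,fy=4,interpolation=cv2.INTER_CUBIC)
save('crop.png',c1)
```

```text
top [158. 201.] 393 zmax 0.145 med [0.5058 0.286  0.1124] min [0.482 0.268 0.049] max [0.54  0.344 0.149]
top [117. 200.] 196 zmax 0.068 med [0.5198 0.4073 0.0451] min [0.503 0.396 0.021] max [0.544 0.434 0.069]
top [161. 248.] 171 zmax 0.068 med [0.3998 0.2978 0.0462] min [0.38  0.286 0.004] max [0.42  0.337 0.07 ]
scene [380. 193.] 468 zmax 0.143 med [0.527  0.2886 0.1012] min [0.388 0.266 0.03 ] max [0.547 0.324 0.145]
scene [432. 210.] 31 zmax 0.067 med [0.5369 0.411  0.0648] min [0.517 0.401 0.059] max [0.544 0.427 0.067]
scene [379. 213.] 102 zmax 0.081 med [0.5371 0.2811 0.0652] min [0.522 0.268 0.052] max [0.546 0.296 0.084]
scene [429. 220.] 47 zmax 0.038 med [0.5387 0.4061 0.0351] min [0.515 0.395 0.031] max [0.547 0.433 0.038]
top collar top 285 [0.5117 0.2979 0.1426] [0.4908 0.2765 0.1362] [0.5323 0.3202 0.1479]Traceback (most recent call last):
  File "<stdin>", line 17, in <module>
cv2.error: OpenCV(4.12.0) /io/opencv/modules/imgproc/src/convhull.cpp:143: error: (-215:Assertion failed) total >= 0 && (depth == CV_32F || depth == CV_32S) in function 'convexHull'
```

Run:
```python
from h import *
z=np.load('c0.npz');b,P,a,Pa=z['b'],z['Pb'],z['a'],z['Pa']
def rect(q):
    return cv2.minAreaRect(np.ascontiguousarray(q[:,:2],dtype=np.float32)) if len(q)>3 else None
for n,Q,im in(('top',P,b),('scene',Pa,a)):
    m=(abs(Q[...,2]-.060)<.006)&(Q[...,0]>.4)&(Q[...,0]<.75)&(Q[...,1]<-.02)&(Q[...,1]>-.48)
    q=Q[m]; print(n,'tester',len(q),rect(q),np.median(q[:,2]),q.min(0),q.max(0))
    hsv=cv2.cvtColor(im,cv2.COLOR_RGB2HSV)
    m=(hsv[...,0]>20)&(hsv[...,0]<36)&(hsv[...,1]>130)&(Q[...,2]>.082)&(Q[...,2]<.1)&(Q[...,0]<.72)&(Q[...,1]<0)
    q=Q[m]; print('tab',len(q),np.median(q,0),rect(q))
    m=(Q[...,2]>.085)&(Q[...,2]<.102)&(Q[...,0]>.4)&(Q[...,0]<.72)&(Q[...,1]<-.04)&(Q[...,1]>-.25)
    q=Q[m]; print('drive',len(q),np.median(q,0),rect(q))
c1=cv2.resize(b[170:250,100:200],None,fx=4,fy=4,interpolation=cv2.INTER_CUBIC)
c2=cv2.resize(b[130:220,310:410],None,fx=4,fy=4,interpolation=cv2.INTER_CUBIC)
save('crop.png',np.hstack([c1,c2[:320]]))
```

```text
top tester 5882 ((0.5688355565071106, -0.23132336139678955), (0.16486841440200806, 0.2849101722240448), 4.588663101196289) 0.06071323566310449 [ 0.47599119 -0.3779642   0.05400461] [ 0.65937455 -0.08396022  0.06599994]
tab 60 [ 0.54593798 -0.30639934  0.09127805] ((0.546558141708374, -0.3070237934589386), (0.008673514239490032, 0.037121959030628204), 6.403332233428955)
drive 118 [ 0.56179061 -0.15575442  0.09246007] ((0.5632916688919067, -0.1563158631324768), (0.026430238038301468, 0.026772575452923775), 33.351531982421875)
scene tester 4933 ((0.5715564489364624, -0.23470152914524078), (0.172080397605896, 0.2852957248687744), 4.178952693939209) 0.06141639192646031 [ 0.47591723 -0.38165391  0.05400135] [ 0.6658747  -0.08854631  0.06599086]
tab 96 [ 0.55251667 -0.30910385  0.08946456] ((0.5514659285545349, -0.31010010838508606), (0.037717171013355255, 0.012876225635409355), 89.20254516601562)
drive 117 [ 0.56965977 -0.1596734   0.09228531] ((0.567072868347168, -0.15943048894405365), (0.027967054396867752, 0.02687828615307808), 30.89976692199707)
```

View pics/crop.png

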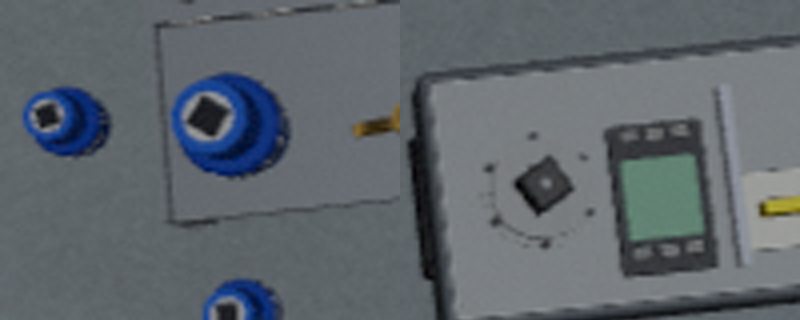

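The crop confirms the head at top (155,201): clearly the largest, on the shelf, with a dark square on its top face. The drive, at (346,176), is turned about 33°. I'll move above the head for a near look.

```bash
cat >> h.py <<'E'
def go(p,yaw=None):
    s=robot.observe(); Rt=R.from_euler('xyz',s['tool_rot'])
    d=Rt.inv().apply(np.array(p)-s['tool_pos'])*100
    w=np.zeros(3)
    if yaw is not None: w=(Rt.inv()*R.from_euler('xyz',[np.pi,0,yaw])).as_rotvec()
    print('t',s['time'].__round__(2),'pos',s['tool_pos'].round(4),'rot',s['tool_rot'].round(4),'shift cm',d.round(2),'turn',w.round(4),'F',s['contact_force'].round(2),'open',s['opening'].__round__(4))
E
python3 -c "
from h import *
go([.512,.298,.26],2.86)
z=np.load('c0.npz');P=z['Pb'];m=(P[...,2]>.1)&(P[...,0]>.55)&(P[...,0]<.7)&(P[...,1]>0)&(P[...,1]<.35);q=P[m];print(q.min(0),q.max(0))
m=(P[...,2]>.15)&(P[...,0]>.2)&(P[...,0]<.8)&(P[...,1]<.45)&(P[...,1]>-.5);q=P[m];print('tall',len(q),q.min(0) if len(q) else '')
"
```

```text
t 0.15 pos [0.1459 0.504  0.2432] rot [-3.1405e+00 -2.0000e-04  2.8598e+00] shift cm [-40.9   -9.61  -1.68] turn [-0.0011 -0.0002 -0.0002] F [ 0.38 -0.11  0.36] open 0.0918
[0.59503881 0.07837103 0.10017793] [0.62617403 0.33676596 0.13509565]
tall 0
```

Call:
play_rows:
  rows:
    - [-4.1, -1, -0.2, 0, 0, 0, 1]
    - [-8.2, -1.9, -0.3, 0, 0, 0, 1]
    - [-12.3, -2.9, -0.5, 0, 0, 0, 1]
    - [-16.4, -3.8, -0.7, 0, 0, 0, 1]
    - [-20.5, -4.8, -0.8, 0, 0, 0, 1]
    - [-24.5, -5.8, -1, 0, 0, 0, 1]
    - [-28.6, -6.7, -1.2, 0, 0, 0, 1]
    - [-32.7, -7.7, -1.3, 0, 0, 0, 1]
    - [-36.8, -8.6, -1.5, 0, 0, 0, 1]
    - [-40.9, -9.6, -1.7, 0, 0, 0, 1]
    - [-40.9, -9.6, -1.7, 0, 0, 0, 1]
    - [-40.9, -9.6, -1.7, 0, 0, 0, 1]

```text
time: 1.35
tool_pos: [0.5124, 0.2977, 0.26]
tool_rot: [-3.141, -0.001, 2.858]
contact_force: [-0.6, 0.2, -0.4]
opening: 0.0915
grip_force: 0.0
```

Run:
```python
from h import *
a,d,P=cloud('wrist'); np.savez('w1.npz',a=a,P=P)
m=(abs(P[...,2]-.142)<.006)&(np.hypot(P[...,0]-.512,P[...,1]-.298)<.05)
q=P[m]; print(len(q),np.median(q,0),q.min(0),q.max(0)); print(cv2.minEnclosingCircle(np.ascontiguousarray(q[:,:2],dtype=np.float32)))
v,u=np.where(m);print(u.min(),u.max(),v.min(),v.max())
save('w1.png',a); go([.512,.298,.12],2.86)
```

```text
2040 [0.51073727 0.29520749 0.1423556 ] [0.49015287 0.2734837  0.13601624] [0.53311757 0.31670124 0.14480821]
((0.5117703676223755, 0.295166552066803), 0.021971285343170166)
250 301 186 235
t 1.4 pos [0.5116 0.2984 0.2602] rot [-3.1411e+00 -1.4000e-03  2.8594e+00] shift cm [-0.07 -0.02 14.02] turn [-0.0005 -0.0014 -0.0006] F [-0.21  0.1   0.04] open 0.0919
```

View pics/w1.png

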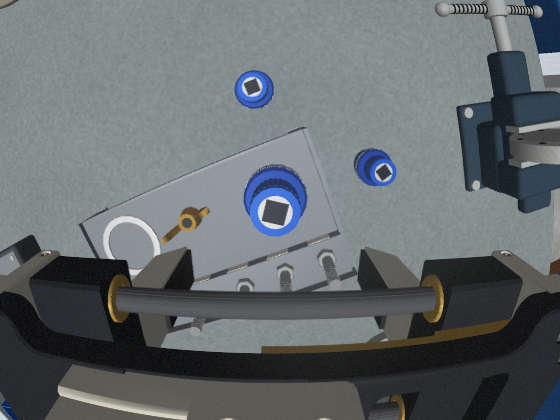

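The wrist view shows the head's collar top at (275,212) with a dark square. Collar radius measures 21.97 mm at z 0.142, which matches. Next, the mark's angle, then descend.

Run:
```python
from h import *
z=np.load('w1.npz');a,P=z['a'],z['P']
g=a.max(-1)
m=(g<90)&(abs(P[...,2]-.141)<.012)&(np.hypot(P[...,0]-.5118,P[...,1]-.2952)<.018)
k,l,st,c=cv2.connectedComponentsWithStats(m.astype(np.uint8)); i=1+st[1:,4].argmax(); print(st[i],c[i])
q=P[l==i]; print(np.median(q[:,2]),cv2.minAreaRect(np.ascontiguousarray(q[:,:2],dtype=np.float32)))
z=np.load('c0.npz');b,Q=z['b'],z['Pb']
v,u=np.mgrid[0:420,0:560]
for nm,cx in(('head',(.512,.298)),('drive',(.563,-.156))):
    m=(b.max(-1)<(100 if nm=='head' else 75))&(np.hypot(Q[...,0]-cx[0],Q[...,1]-cx[1])<.02)&(Q[...,2]>.085)
    k,l,st,c=cv2.connectedComponentsWithStats(m.astype(np.uint8)); i=1+st[1:,4].argmax(); q=Q[l==i]
    print(nm,len(q),cv2.minAreaRect(np.ascontiguousarray(q[:,:2],dtype=np.float32)))
```

```text
[262 200  26  25 440] [274.59545455 212.36363636]
0.14271807260211689 ((0.5119996666908264, 0.2945091426372528), (0.01790457032620907, 0.018206775188446045), 60.637474060058594)
head 65 ((0.5122154951095581, 0.2989588677883148), (0.01910291612148285, 0.018102163448929787), 54.93253707885742)
drive 102 ((0.5627483129501343, -0.15550534427165985), (0.026418106630444527, 0.024736210703849792), 33.6986198425293)
```

Call:
play_rows:
  rows:
    - [0, -0.15, 4, 0, 0, 0, 1]
    - [0, -0.15, 7, 0, 0, 0, 1]
    - [0, -0.15, 9.5, 0, 0, 0, 1]
    - [0, -0.15, 11.5, 0, 0, 0, 1]
    - [0, -0.15, 13, 0, 0, 0, 1]
    - [0, -0.15, 13.8, 0, 0, 0, 1]
    - [0, -0.15, 13.8, 0, 0, 0, 1]

```text
time: 2.1
tool_pos: [0.5103, 0.2975, 0.122]
tool_rot: [-3.14, -0.002, 2.861]
contact_force: [-0.7, 0.5, 0.1]
opening: 0.0918
grip_force: 0.0
```

Call:
play_rows:
  rows:
    - [-0.1, 0, 0, 0, 0, 0, 0.7]
    - [-0.1, 0, 0, 0, 0, 0, 0.5]
    - [-0.1, 0, 0, 0, 0, 0, 0.4]
    - [-0.1, 0, 0, 0, 0, 0, 0.3]
    - [-0.1, 0, 0, 0, 0, 0, 0.3]
    - [-0.1, 0, 0, 0, 0, 0, 0.3]
    - [-0.1, 0, 0, 0, 0, 0, 0.3]
    - [-0.1, 0, 0, 0, 0, 0, 0.3]
  squeeze: 30

```text
time: 2.9
tool_pos: [0.5128, 0.2967, 0.1228]
tool_rot: [3.141, 0.0, 2.86]
contact_force: [-0.7, 1.6, 0.3]
opening: 0.0438
grip_force: 30.0
```

Call:
play_rows:
  rows:
    - [-0.1, 0, -0.5, 0, 0, 0, 0.3]
    - [-0.1, 0, -2, 0, 0, 0, 0.3]
    - [-0.1, 0, -4.5, 0, 0, 0, 0.3]
    - [-0.1, 0, -7, 0, 0, 0, 0.3]
    - [-0.1, 0, -9, 0, 0, 0, 0.3]
    - [-0.1, 0, -10, 0, 0, 0, 0.3]
    - [-0.1, 0, -10, 0, 0, 0, 0.3]

```text
time: 3.6
tool_pos: [0.514, 0.2965, 0.2237]
tool_rot: [3.14, 0.001, 2.86]
contact_force: [-0.0, -1.0, -5.3]
opening: 0.0436
grip_force: 30.0
```

Run:
```python
from h import *
a,d,P=cloud('wrist'); save('w2.png',a)
s=robot.observe(); print(s['contact_force'],s['grip_force'],s['opening'])
go([.563,-.1575,.26],2.86-.47)
```

```text
[-0.12250532  0.73961731 -5.35453379] 29.990815222263336 0.0436024189132296
t 3.65 pos [0.5135 0.2963 0.2223] rot [-3.1413e+00 -3.0000e-04  2.8598e+00] shift cm [-17.37 -42.21  -3.76] turn [-3.000e-04 -3.000e-04  4.698e-01] F [-0.12  0.74 -5.35] open 0.0436
```

Call:
play_rows:
  rows:
    - [-0.5, -1, -0.5, 0, 0, 0.01, 0.3]
    - [-1.8, -3.3, -1.2, 0, 0, 0.03, 0.3]
    - [-3.6, -6.6, -2, 0, 0, 0.06, 0.3]
    - [-5.6, -10.2, -2.8, 0, 0, 0.1, 0.3]
    - [-7.7, -14, -2.8, 0, 0, 0.14, 0.3]
    - [-9.8, -17.8, -2.8, 0, 0, 0.18, 0.3]
    - [-11.9, -21.6, -2.8, 0, 0, 0.22, 0.3]
    - [-14, -25.4, -2.8, 0, 0, 0.26, 0.3]
    - [-16.1, -29.2, -2.8, 0, 0, 0.3, 0.3]
    - [-18.2, -33, -2.8, 0, 0, 0.34, 0.3]
    - [-20.3, -36.8, -2.8, 0, 0, 0.38, 0.3]
    - [-22.2, -40.3, -2.8, 0, 0, 0.42, 0.3]
    - [-23.9, -43.4, -2.8, 0, 0, 0.45, 0.3]
    - [-25, -45.4, -2.8, 0, 0, 0.47, 0.3]
    - [-25.4, -46.1, -2.8, 0, 0, 0.47, 0.3]
    - [-25.4, -46.1, -2.8, 0, 0, 0.47, 0.3]

```text
time: 5.25
tool_pos: [0.6287, -0.2184, 0.2492]
tool_rot: [-3.141, -0.002, 2.388]
contact_force: [0.0, 0.8, -4.3]
opening: 0.0436
grip_force: 30.0
```

Run:
```python
from h import *
a,d,P=cloud('wrist'); np.savez('w3.npz',a=a,P=P); save('w3.png',a)
s=robot.observe(); print(s['tool_pos'],s['tool_rot'],s['qpos'],s['contact_force'])
```

```text
[ 0.62882306 -0.21701064  0.24965137] [-3.14137582e+00 -2.39576752e-03  2.38930028e+00] [-4.47645443e-01  6.08189628e-01  1.07182178e+00  5.14714808e-04
  1.46393175e+00 -1.26620515e+00] [-0.90896209 -0.20843932 -4.82811328]
```

View pics/w3.png

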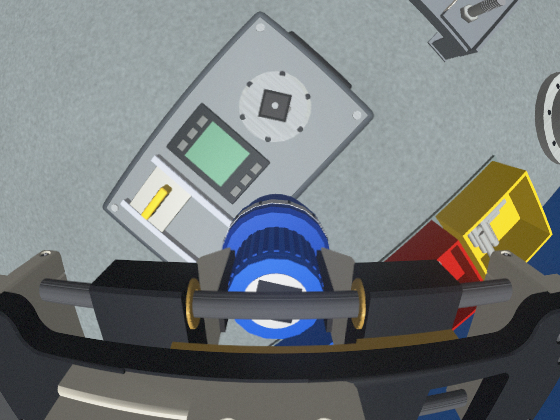

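The wrist view shows the drive at (275,105), the tab at (155,203) and the held head at (277,270).

Run:
```python
from h import *
z=np.load('w3.npz');a,P=z['a'],z['P']
C=lambda q:np.ascontiguousarray(q[:,:2],dtype=np.float32)
v,u=np.mgrid[0:420,0:560]
win=(np.hypot(u-275,v-105)<28)
for th in(70,90,110):
    m=win&(a.max(-1)<th)&(P[...,2]>.086)
    k,l,st,c=cv2.connectedComponentsWithStats(m.astype(np.uint8)); i=1+st[1:,4].argmax(); q=P[l==i]
    print('drive',th,len(q),np.median(q,0).round(4),cv2.minAreaRect(C(q)))
m=(np.hypot(u-275,v-105)<50)&(abs(P[...,2]-.074)<.0035)
q=P[m]; print('seat',len(q),cv2.minEnclosingCircle(C(q)),np.median(q,0))
hsv=cv2.cvtColor(a,cv2.COLOR_RGB2HSV)
m=(hsv[...,0]>20)&(hsv[...,0]<36)&(hsv[...,1]>130)&(P[...,2]>.086)&(u<200)
q=P[m]; print('tab',len(q),np.median(q,0),cv2.minAreaRect(C(q)))
# held head: collar top
m=(abs(P[...,2]-.27)<.008)&(np.hypot(P[...,0]-.629,P[...,1]+.217)<.04)
q=P[m];print('collar',len(q),cv2.minEnclosingCircle(C(q)),np.median(q,0))
m2=m&(a.max(-1)<90)&(v>250)
k,l,st,c=cv2.connectedComponentsWithStats(m2.astype(np.uint8))
for i in range(1,k):
    if st[i,4]>60: print('mark',st[i],cv2.minAreaRect(C(P[l==i])))
m=(abs(P[...,2]-.061)<.005)&(np.hypot(P[...,0]-.57,P[...,1]+.23)<.19)
q=P[m];print('tester',len(q),cv2.minAreaRect(C(q)))
```

```text
drive 70 3 [ 0.5575 -0.1501  0.0923] ((0.5577735304832458, -0.15022596716880798), (0.0020119419787079096, 0.00043391893268562853), 20.423137664794922)
drive 90 242 [ 0.5624 -0.1593  0.0922] ((0.5629076957702637, -0.16059371829032898), (0.02499481290578842, 0.025026755407452583), 33.714447021484375)
drive 110 711 [ 0.5628 -0.1606  0.0929] ((0.5628976821899414, -0.16060739755630493), (0.025062263011932373, 0.025784263387322426), 33.72945785522461)
seat 2341 ((0.5628037452697754, -0.16054463386535645), 0.03131583705544472) [ 0.56324452 -0.16105619  0.07424743]
tab 449 [ 0.54908548 -0.30173922  0.09226595] ((0.5643812417984009, -0.2719469666481018), (0.12421005964279175, 0.02330014668405056), 66.04720306396484)
collar 5122 ((0.6201968193054199, -0.2134777158498764), 0.03486180678009987) [ 0.62222238 -0.21554028  0.26863771]
mark [217 276  11  16 133] ((0.6074667572975159, -0.23227733373641968), (0.0025921869091689587, 0.006525945849716663), 57.42518997192383)
mark [323 277  12  15 127] ((0.6379243731498718, -0.19990450143814087), (0.002696552313864231, 0.007159724365919828), 26.00774574279785)
mark [257 280  45  12 303] ((0.6243566274642944, -0.2147834151983261), (0.01870652288198471, 0.006307409610599279), 34.14036178588867)
tester 27145 ((0.5686004161834717, -0.23492060601711273), (0.16409599781036377, 0.28379106521606445), 4.490769386291504)
```

Run:
```python
from h import *
from scipy.optimize import least_squares
z=np.load('w3.npz');a,P=z['a'],z['P']
v,u=np.mgrid[0:420,0:560]
hsv=cv2.cvtColor(a,cv2.COLOR_RGB2HSV)
m=(hsv[...,0]>105)&(hsv[...,0]<130)&(hsv[...,1]>140)&(abs(P[...,2]-.27)<.007)&(np.hypot(P[...,0]-.629,P[...,1]+.217)<.04)
q=P[m];print(len(q),u[m].min(),u[m].max(),v[m].min(),v[m].max(),np.median(q[:,2]))
c,r=cv2.minEnclosingCircle(np.ascontiguousarray(q[:,:2],dtype=np.float32)); print('mec',c,r)
# robust outer edge: farthest point per angular bin
c=np.array([.627,-.216])
for _ in range(3):
    d=q[:,:2]-c; th=np.arctan2(d[:,1],d[:,0]); b=(th*9).astype(int); E=[]
    for k in np.unique(b):
        s=q[b==k,:2]; rr=np.hypot(*(s-c).T); E.append(s[rr.argmax()])
    E=np.array(E)
    f=least_squares(lambda c:np.hypot(*(E-c).T)-.022,c,loss='soft_l1',f_scale=.0005); c=f.x
print('head centre',c,'res mm',(f.fun*1e3).round(1))
dr=np.array([.5629,-.1606]); s=robot.observe()
print('delta',dr-c,'TCP target',s['tool_pos'][:2]+dr-c)
```

```text
2766 227 325 252 338 0.26847133809172546
mec (0.6285540461540222, -0.21981585025787354) 0.022932030260562897
head centre [ 0.62795411 -0.22053182] res mm [-0.2 -0.3 -0.2 -0.5 -0.5 -0.2 -0.1 -0.6 -0.4 -0.4 -0.8  0.1 -0.4 -0.5
  0.3 -0.  -0.7 -0.3  0.  -1.  -0.6 -0.6 -0.3 -0.8 -0.3 -0.7  1.7 -0.5
 -0.4 -0.4 -0.3 -0.7 -0.5 -0.3 -0.1 -0.4  0.   0.  -0.3 -0.4 -0.2 -0.
 -0.4 -0.2 -0.   0.3 -0.4]
delta [-0.06505411  0.05993182] TCP target [ 0.56376894 -0.15707882]
```

Call:
play_rows:
  rows:
    - [1, 0, 0.3, 0, 0, 0, 0.3]
    - [3, 0, 1, 0, 0, 0, 0.3]
    - [5, 0, 2, 0, 0, 0, 0.3]
    - [7, 0, 3.5, 0, 0, 0, 0.3]
    - [8.3, -0.1, 5, 0, 0, 0, 0.3]
    - [8.8, -0.1, 6, 0, 0, 0, 0.3]
    - [8.8, -0.1, 7, 0, 0, 0, 0.3]
    - [8.8, -0.1, 7, 0, 0, 0, 0.3]
    - [8.8, -0.1, 7, 0, 0, 0, 0.3]

```text
time: 6.2
tool_pos: [0.5651, -0.1581, 0.1809]
tool_rot: [3.141, 0.001, 2.39]
contact_force: [0.4, -0.4, -4.0]
opening: 0.0438
grip_force: 30.0
```

Run:
```python
from h import *
for _ in range(1): go([.564,-.1573,.146],2.39)
```

```text
t 6.2 pos [ 0.5651 -0.1581  0.1809] rot [3.1413e+00 7.0000e-04 2.3898e+00] shift cm [ 0.14 -0.02  3.49] turn [ 0.0003  0.0007 -0.0002] F [ 0.4  -0.39 -4.01] open 0.0438
```

Call:
play_rows:
  rows:
    - [0.05, 0, 0.6, 0, 0, 0, 0.3]
    - [0.05, 0, 1.2, 0, 0, 0, 0.3]
    - [0.05, 0, 1.6, 0, 0, 0, 0.3]
    - [0.05, 0, 1.8, 0, 0, 0, 0.3]
    - [0.05, 0, 2.0, 0, 0, 0, 0.3]
    - [0.05, 0, 2.0, 0, 0, 0, 0.3]

```text
time: 6.8
tool_pos: [0.5638, -0.1577, 0.1604]
tool_rot: [-3.141, -0.0, 2.39]
contact_force: [-1.8, -2.6, -6.6]
opening: 0.0434
grip_force: 30.0
```

Call:
play_rows:
  rows:
    - [0, 0, 0.3, 0, 0, 0, 0.3]
    - [0, 0, 0.6, 0, 0, 0, 0.3]
    - [0, 0, 0.9, 0, 0, 0, 0.3]
    - [0, 0, 1.2, 0, 0, 0, 0.3]
    - [0, 0, 1.2, 0, 0, 0, 0.3]

```text
time: 7.3
tool_pos: [0.5638, -0.1577, 0.1482]
tool_rot: [-3.141, -0.0, 2.39]
contact_force: [-2.6, -5.0, -5.9]
opening: 0.0438
grip_force: 30.0
```

Call:
play_rows:
  rows:
    - [0, -0.06, 0.1, 0, 0, 0, 0.3]
    - [0, -0.06, 0.2, 0, 0, 0, 0.3]
    - [0, -0.06, 0.3, 0, 0, 0, 0.3]
    - [0, -0.06, 0.3, 0, 0, 0, 0.3]

```text
time: 7.7
tool_pos: [0.5638, -0.1579, 0.1468]
tool_rot: [3.141, 0.001, 2.39]
contact_force: [-4.9, -1.7, 4.0]
opening: 0.0435
grip_force: 30.0
```

Call:
play_rows:
  rows:
    - [0, 0, 0, 0, 0, 0, 0.6]
    - [0, 0, 0, 0, 0, 0, 0.8]
    - [0, 0, 0, 0, 0, 0, 0.9]
    - [0, 0, 0, 0, 0, 0, 0.9]
    - [0, 0, 0, 0, 0, 0, 0.9]
    - [0, 0, -2, 0, 0, 0, 0.9]
    - [0, 0, -5, 0, 0, 0, 0.9]
    - [0, 0, -8, 0, 0, 0, 0.9]
    - [0, 0, -11, 0, 0, 0, 0.9]
    - [0, 0, -12, 0, 0, 0, 0.9]
    - [0, 0, -12, 0, 0, 0, 0.9]

```text
time: 8.8
tool_pos: [0.5642, -0.158, 0.2669]
tool_rot: [3.14, 0.003, 2.39]
contact_force: [0.1, 0.7, -0.6]
opening: 0.0829
grip_force: 0.0
```

Run:
```python
from h import *
a,d,P=cloud('wrist'); np.savez('w4.npz',a=a,P=P)
b,_,Q=cloud('top')
for n,X in(('w',P),('t',Q)):
    m=(np.hypot(X[...,0]-.563,X[...,1]+.158)<.012); q=X[m&(X[...,2]>.13)]; print(n,'centre top z',np.median(q,0) if len(q) else None)
    m=(abs(X[...,2]-.167)<.006)&(np.hypot(X[...,0]-.563,X[...,1]+.158)<.05); q=X[m]
    if len(q)>5: print(len(q),cv2.minEnclosingCircle(np.ascontiguousarray(q[:,:2],dtype=np.float32)))
m=(np.hypot(P[...,0]-.55,P[...,1]+.3)<.06)
hsv=cv2.cvtColor(a,cv2.COLOR_RGB2HSV)
m&=(hsv[...,0]>20)&(hsv[...,0]<36)&(hsv[...,1]>130)&(P[...,2]>.086); q=P[m]
print('tab',len(q), (np.median(q,0),cv2.minAreaRect(np.ascontiguousarray(q[:,:2],dtype=np.float32))) if len(q) else '')
save('w4.png',a); print(robot.observe()['qpos'])
# target above tab, tool y along tester x: yaw=4.55deg+90..
go([.5485,-.306,.24],4.55*np.pi/180+np.pi/2)
```

```text
w centre top z [ 0.56283716 -0.15785995  0.16656715]
2301 ((0.562757134437561, -0.15972952544689178), 0.02186511643230915)
t centre top z [ 0.5621361  -0.1580715   0.60748817]
139 ((0.5614131689071655, -0.15702621638774872), 0.021277902647852898)
tab 0 
[-4.03906508e-01  4.40573216e-01  1.31504644e+00  1.76551899e-04
  1.38812757e+00 -1.22292562e+00]
t 8.9 pos [ 0.5632 -0.1576  0.2642] rot [-3.1410e+00 -2.1000e-03  2.3898e+00] shift cm [ -9.07 -11.84   2.41] turn [-0.0013 -0.0018  0.7396] F [-0.07  0.33 -0.92] open 0.0828
```

View pics/w4.png

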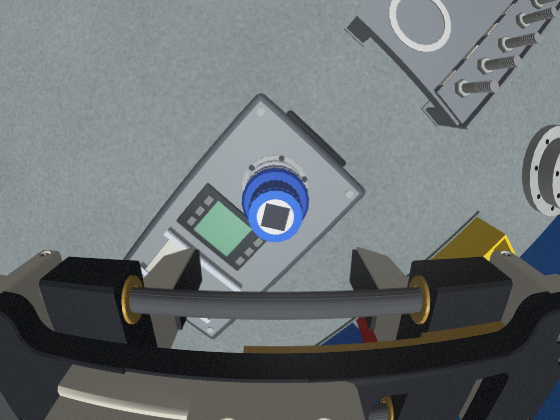

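Head is home: collar top at z 0.1666 against the expected 0.166 (unmatched it would be at least 0.181). On to the cover.

Call:
play_rows:
  rows:
    - [-0.8, -1, 0, 0, 0, 0.07, 0.9]
    - [-2, -2.6, 0, 0, 0, 0.17, 0.9]
    - [-3.5, -4.5, 0, 0, 0, 0.29, 0.9]
    - [-5, -6.5, 0.5, 0, 0, 0.41, 0.9]
    - [-6.5, -8.5, 1.5, 0, 0, 0.53, 0.9]
    - [-8, -10.4, 3, 0, 0, 0.65, 0.9]
    - [-9, -11.8, 4.5, 0, 0, 0.74, 0.9]
    - [-9, -11.8, 5.4, 0, 0, 0.74, 0.9]
    - [-9, -11.8, 5.4, 0, 0, 0.74, 0.9]

```text
time: 9.8
tool_pos: [0.5478, -0.3044, 0.2086]
tool_rot: [-3.137, -0.004, 1.652]
contact_force: [1.1, 0.5, 0.3]
opening: 0.0824
grip_force: 0.0
```

Run:
```python
from h import *
s=robot.observe(); a,d,P=cloud('wrist'); np.savez('w5.npz',a=a,P=P); save('w5.png',a)
C=lambda q:np.ascontiguousarray(q[:,:2],dtype=np.float32)
hsv=cv2.cvtColor(a,cv2.COLOR_RGB2HSV)
m=(hsv[...,0]>20)&(hsv[...,0]<36)&(hsv[...,1]>110)&(P[...,2]>.088)&(P[...,2]<.098)&(np.hypot(P[...,0]-.55,P[...,1]+.3)<.06)
q=P[m]; v,u=np.where(m); print('tab',len(q),u.mean(),v.mean(),np.median(q,0),cv2.minAreaRect(C(q)))
m=(abs(P[...,2]-.076)<.0012)&(np.hypot(P[...,0]-.57,P[...,1]+.3)<.1); print('railish',m.sum())
c=cv2.minAreaRect(C(q))[0]; go([c[0],c[1],.093],4.55*np.pi/180+np.pi/2)
```

```text
tab 481 275.1122661122661 217.13305613305613 [ 0.54696957 -0.31069055  0.09188043] ((0.5468431115150452, -0.3118675947189331), (0.008519313298165798, 0.03986954689025879), 4.837815761566162)
railish 2196
t 9.85 pos [ 0.5485 -0.3043  0.2102] rot [-3.1394e+00 -2.5000e-03  1.6523e+00] shift cm [-0.77 -0.2  11.72] turn [-0.0022 -0.0025  0.002 ] F [-0.1   0.64  0.17] open 0.0826
```

View pics/w5.png

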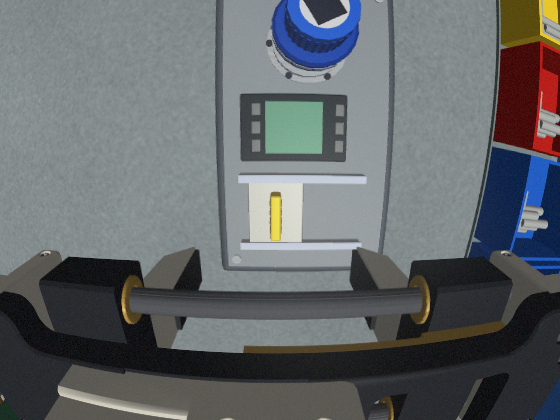

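The tab is at wrist (275,217), z 0.092, between the rails, as expected. I'll descend and grip it.

Call:
play_rows:
  rows:
    - [-0.3, 0, 3, 0, 0, 0, 0.6]
    - [-0.5, 0, 6.5, 0, 0, 0, 0.5]
    - [-0.5, 0, 9.5, 0, 0, 0, 0.5]
    - [-0.5, 0, 11, 0, 0, 0, 0.5]
    - [-0.5, 0, 11.5, 0, 0, 0, 0.5]
    - [-0.5, 0, 11.5, 0, 0, 0, 0.3]
    - [-0.5, 0, 11.5, 0, 0, 0, 0.1]
    - [-0.5, 0, 11.5, 0, 0, 0, 0]
    - [-0.5, 0, 11.5, 0, 0, 0, 0]
    - [-0.5, 0, 11.5, 0, 0, 0, 0]
  squeeze: 10

```text
time: 10.85
tool_pos: [0.5494, -0.3106, 0.0974]
tool_rot: [3.141, 0.001, 1.65]
contact_force: [-0.8, 0.2, 0.6]
opening: 0.0104
grip_force: 0.8
```

Call:
play_rows:
  rows:
    - [0, 0, 0, 0, 0, 0, 0]
    - [0, 0, 0, 0, 0, 0, 0]
    - [0, 0.4, 0, 0, 0, 0, 0]
    - [0, 1, 0, 0, 0, 0, 0]
    - [0, 1.8, 0, 0, 0, 0, 0]
    - [0, 2.6, 0, 0, 0, 0, 0]
    - [0, 3.4, 0, 0, 0, 0, 0]
    - [0, 4.2, 0, 0, 0, 0, 0]
    - [0, 4.8, 0, 0, 0, 0, 0]
    - [0, 5, 0, 0, 0, 0, 0]
    - [0, 5, 0, 0, 0, 0, 0]

```text
time: 11.95
tool_pos: [0.5976, -0.3068, 0.0972]
tool_rot: [-3.137, -0.0, 1.65]
contact_force: [-10.2, 0.2, 10.0]
opening: 0.0094
grip_force: 10.0
```

Call:
play_rows:
  rows:
    - [0, -0.1, -0.1, 0, 0, 0, 0.2]
    - [0, -0.1, -0.1, 0, 0, 0, 0.4]
    - [0, -0.1, -0.1, 0, 0, 0, 0.5]
    - [0, -0.1, -2, 0, 0, 0, 0.5]
    - [0, -1.5, -5, 0, 0, 0, 0.5]
    - [0, -3, -8, 0, 0, 0, 0.5]
    - [0, -4.5, -10.5, 0, 0, 0, 0.5]
    - [0, -5, -11.5, 0, 0, 0, 0.5]
    - [0, -5, -11.5, 0, 0, 0, 0.5]

```text
time: 12.85
tool_pos: [0.5497, -0.3109, 0.2131]
tool_rot: [3.139, 0.002, 1.649]
contact_force: [1.0, -0.1, 0.7]
opening: 0.0458
grip_force: 0.0
```

Run:
```python
from h import *
s=robot.observe(); a,d,P=cloud('wrist'); np.savez('w6.npz',a=a,P=P); save('w6.png',a[60:320,150:450])
C=lambda q:np.ascontiguousarray(q[:,:2],dtype=np.float32)
hsv=cv2.cvtColor(a,cv2.COLOR_RGB2HSV)
near=np.hypot(P[...,0]-.57,P[...,1]+.3)<.08
m=(hsv[...,0]>20)&(hsv[...,0]<36)&(hsv[...,1]>110)&(P[...,2]>.088)&(P[...,2]<.098)&near
q=P[m]; print('tab',len(q),np.median(q,0),cv2.minAreaRect(C(q)))
m=((hsv[...,0]<8)|(hsv[...,0]>172))&(hsv[...,1]>120)&near
q=P[m]; v,u=np.where(m); print('button',len(q),u.mean(),v.mean(),np.median(q,0),cv2.minEnclosingCircle(C(q)))
m=(np.hypot(P[...,0]-.563,P[...,1]+.16)<.015)&(P[...,2]>.13);print('head z',np.median(P[m],0) if m.any() else None)
go([.5485,-.3095,.12],4.55*np.pi/180+np.pi/2)
```

```text
tab 461 [ 0.59608302 -0.3069074   0.09185088] ((0.5963650941848755, -0.30804377794265747), (0.00933085661381483, 0.039912041276693344), 4.332791328430176)
button 772 270.34326424870466 201.10492227979276 [ 0.54476787 -0.31186182  0.06909698] ((0.5443763136863708, -0.3127506375312805), 0.01531677320599556)
head z [ 0.5640567  -0.16762349  0.1667018 ]
t 12.9 pos [ 0.5495 -0.3104  0.2114] rot [3.1409e+00 1.0000e-04 1.6495e+00] shift cm [ 0.1  -0.1   9.14] turn [ 0.0007  0.0001 -0.0007] F [-0.77 -0.18  0.3 ] open 0.0462
```

View pics/w6.png

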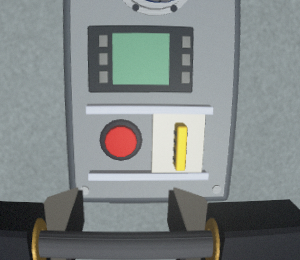

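The crop shows the red button bare at crop (120,141), with the cover fully open: tab to button centre is 52 mm. I'll close the fingers and press.

Call:
play_rows:
  rows:
    - [0, -0.3, 3, 0, 0, 0, 0.2]
    - [0, -0.3, 6.5, 0, 0, 0, 0]
    - [0, -0.3, 9.5, 0, 0, 0, 0]
    - [0, -0.3, 11, 0, 0, 0, 0]
    - [0, -0.3, 11.8, 0, 0, 0, 0]
    - [0, -0.3, 12.3, 0, 0, 0, 0]
    - [0, -0.3, 12.3, 0, 0, 0, 0]

```text
time: 13.6
tool_pos: [0.5463, -0.3104, 0.0879]
tool_rot: [-3.141, -0.001, 1.65]
contact_force: [0.6, -0.4, 0.2]
opening: 0.0006
grip_force: 0.0
```

Call:
play_rows:
  rows:
    - [0, 0, 0.2, 0, 0, 0, 0]
    - [0, 0, 0.4, 0, 0, 0, 0]
    - [0, 0, 0.6, 0, 0, 0, 0]
    - [0, 0, 0.75, 0, 0, 0, 0]
    - [0, 0, 0.75, 0, 0, 0, 0]
    - [0, 0, 0.75, 0, 0, 0, 0]

```text
time: 14.2
tool_pos: [0.5468, -0.311, 0.0819]
tool_rot: [3.14, 0.001, 1.65]
contact_force: [1.4, 0.5, 4.9]
opening: 0.0006
grip_force: 2.2
```

Call:
play_rows:
  rows:
    - [0, 0, 0.1, 0, 0, 0, 0]
    - [0, 0, 0.2, 0, 0, 0, 0]
    - [0, 0, 0.2, 0, 0, 0, 0]
    - [0, 0, 0.2, 0, 0, 0, 0]

```text
time: 14.6
tool_pos: [0.5469, -0.3111, 0.0811]
tool_rot: [3.14, 0.002, 1.65]
contact_force: [-0.6, 1.1, 13.8]
opening: 0.001
grip_force: 6.9
```

13.8 N against the 5 N needed, so the button is bottomed. Now release it, regrip the tab and shut the cover.

Call:
play_rows:
  rows:
    - [0, 0, -1, 0, 0, 0, 0]
    - [0, 0, -3.5, 0, 0, 0, 0.2]
    - [0, 0.5, -6, 0, 0, 0, 0.5]
    - [0, 2.5, -6.5, 0, 0, 0, 0.5]
    - [0, 4.5, -6.5, 0, 0, 0, 0.5]
    - [0, 5.2, -6, 0, 0, 0, 0.5]
    - [0, 5.2, -4, 0, 0, 0, 0.5]
    - [0, 5.2, -2.3, 0, 0, 0, 0.5]
    - [0, 5.2, -1.6, 0, 0, 0, 0.5]
    - [0, 5.2, -1.6, 0, 0, 0, 0.2]
    - [0, 5.2, -1.6, 0, 0, 0, 0]
    - [0, 5.2, -1.6, 0, 0, 0, 0]
    - [0, 5.2, -1.6, 0, 0, 0, 0]
    - [0, 5.2, -1.6, 0, 0, 0, 0]
    - [0, 5.2, -1.6, 0, 0, 0, 0]

```text
time: 16.1
tool_pos: [0.5974, -0.3068, 0.0958]
tool_rot: [-3.14, 0.0, 1.65]
contact_force: [-5.8, 0.2, 4.7]
opening: 0.009
grip_force: 10.0
```

Call:
play_rows:
  rows:
    - [0, -0.4, 0, 0, 0, 0, 0]
    - [0, -1, 0, 0, 0, 0, 0]
    - [0, -1.8, 0, 0, 0, 0, 0]
    - [0, -2.6, 0, 0, 0, 0, 0]
    - [0, -3.4, 0, 0, 0, 0, 0]
    - [0, -4.2, 0, 0, 0, 0, 0]
    - [0, -4.8, 0, 0, 0, 0, 0]
    - [0, -5.1, 0, 0, 0, 0, 0]
    - [0, -5.3, 0, 0, 0, 0, 0]
    - [0, -5.4, 0, 0, 0, 0, 0]
    - [0, -5.4, 0, 0, 0, 0, 0]

```text
time: 17.2
tool_pos: [0.5453, -0.311, 0.0958]
tool_rot: [3.138, 0.001, 1.649]
contact_force: [6.6, 0.9, 2.9]
opening: 0.009
grip_force: 10.0
```

Call:
play_rows:
  rows:
    - [0, -0.1, 0, 0, 0, 0, 0]
    - [0, -0.1, 0, 0, 0, 0, 0]
    - [0, 0, 0, 0, 0, 0, 0]
    - [0, 0.05, -0.05, 0, 0, 0, 0.1]
    - [0, 0.05, -0.05, 0, 0, 0, 0.3]
    - [0, 0.05, -0.05, 0, 0, 0, 0.5]
    - [0, 0.05, -0.05, 0, 0, 0, 0.5]
    - [0, 0.05, -2, 0, 0, 0, 0.5]
    - [0, 0.05, -5, 0, 0, 0, 0.5]
    - [0, 0.05, -8, 0, 0, 0, 0.5]
    - [0, 0.05, -11, 0, 0, 0, 0.5]
    - [0, 0.05, -11.8, 0, 0, 0, 0.5]
    - [0, 0.05, -11.8, 0, 0, 0, 0.5]

```text
time: 18.5
tool_pos: [0.5449, -0.3111, 0.2141]
tool_rot: [3.14, 0.001, 1.65]
contact_force: [0.3, 0.5, -1.1]
opening: 0.0455
grip_force: 0.0
```

Run:
```python
from h import *
s=robot.observe(); a,d,P=cloud('wrist'); b,_,Q=cloud('scene')
C=lambda q:np.ascontiguousarray(q[:,:2],dtype=np.float32)
hsv=cv2.cvtColor(a,cv2.COLOR_RGB2HSV)
near=np.hypot(P[...,0]-.57,P[...,1]+.3)<.08
m=(hsv[...,0]>20)&(hsv[...,0]<36)&(hsv[...,1]>110)&(P[...,2]>.088)&(P[...,2]<.098)&near
q=P[m]; print('tab',len(q),np.median(q,0),cv2.minAreaRect(C(q)))
m=((hsv[...,0]<8)|(hsv[...,0]>172))&(hsv[...,1]>120)&near; print('red px',m.sum())
m=(np.hypot(P[...,0]-.563,P[...,1]+.16)<.015)&(P[...,2]>.13);print('head z',np.median(P[m],0) if m.any() else None)
save('fin.png',np.hstack([a[0:300,150:450],b[130:430-0,90:450][:300]]) if False else a)
save('fin2.png',cv2.resize(b[150:300,80:450],None,fx=2,fy=2))
print(s['time'],s['tool_pos'],s['contact_force'])
```

```text
tab 452 [ 0.54450926 -0.31163536  0.09189647] ((0.5445995926856995, -0.31216108798980713), (0.0077813779935240746, 0.03958876058459282), 4.341004371643066)
red px 0
head z [ 0.56404274 -0.16706602  0.16663058]
18.5 [ 0.54485701 -0.31112073  0.21407329] [ 0.29437635  0.51039197 -1.1260348 ]
```

View pics/fin2.png

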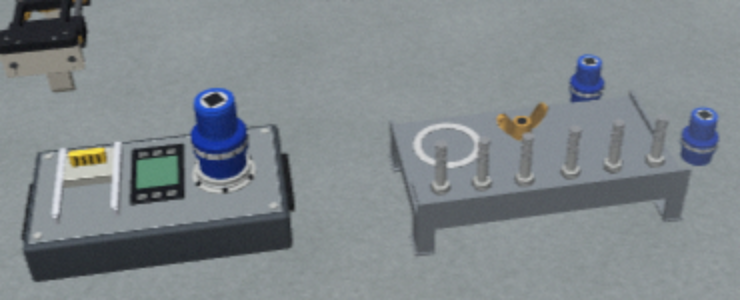

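The picture shows the head standing home on the drive at (218,140) and the cover shut over the button at (88,165). The six bolts, gasket ring and wing nut are undisturbed. The tab measures 0.5446, against 0.5444 for the button centre.

```bash
python3 -c "
from cell import robot
print(robot.hand_in())"
```

```text
the job is handed in; nothing more can be done
None
```

The job is handed in, at about 18.5 s of the 72 s limit: the head is fully home on the tester's drive, the zero button was pressed all the way in, the cover is fully shut, and the bolts, gasket ring and wing nut were left undisturbed.

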